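Close a double-lidded tea caddy and take off its outer lid

ROBOT

A 6-joint arm with a two-finger parallel gripper is mounted at the origin on a cart in front of the work surface, level with it; the furniture and walls round the work are solid. World frame = base frame: x ahead of the robot, y to its left, z up, the work surface at z = 0. Lengths are in mm, angles in rad, forces in N, time in s.
With the tool pointing down it reaches from about 300 to 750 mm from the base axis. Payload 8.5 kg.
Tool frame: the origin (TCP) lies midway between the tips of the shut fingers; the grasp point (between the pads) lies 19 mm behind it; z points along the fingers, y is the line along which they close (so a half turn about z gives the same grasp; the last joint's range is limited). The gripper opens to 85 mm and grips with 20 to 120 N. Pads are 22 mm wide; open, the fingers measure 114 mm over their backs; the gripper's body (76 mm by 85 mm) begins 54 mm behind the grasp point. The pads swing forward as they close: fully open they stand 13 mm farther back than shut.
Start: joints at [-1.341, 0.381, 1.297, -0, 1.464, -0.215], TCP at [236.644, -496.467, 231.322] pointing down, gripper open.
Joint ranges: [-3.11, 3.11], [-0.89, 2.33], [0.22, 2.48], [-1.42, 4.56], [0.17, 2.85], [-2.88, 2.88]. Speed limits (rad/s): [2.39, 2.39, 3.14, 3.14, 3.14, 3.14].

INTERFACE

Orientations are given as a unit quaternion [x, y, z, w].
In Python, from rig import sensors, viewer, ticket gives the robot as it stands.
- The arm moves only by the tool move_arm, never from a script. Its argument "series" is one flat list of numbers, 7 for each row, row after row: the shift along the tool's x, y, z in units of 30 mm (1.0 is 30 mm), then the turn, a rotation vector about the tool's x, y, z in units of 6 degrees (1.0 is 6 degrees), then the opening, from 0 (shut) to 1 (fully open). A call has 1 to 12 rows; each row shifts and turns the commanded pose from where the row before left it, along the tool's axes as they then stand; what a row does not reach is not made up. A row lasts 1/12 s, in which the tool goes at most 41.7 mm and 7.16 degrees, less where a joint would pass 70% of its speed; a pose out of reach is approached as far as the arm can. A call is refused whole if a number of a shift passes 1 or a number of a turn 1, either way. A call with a gripper value outside its range is refused whole. The fingers move at their own pace and stop on an object; "grip_force" is the grip in N (left out, the last holds). Time passes only in rows, so rows that do not move let the fingers close. It gives the time, the measured TCP pose, the force, the opening and the grip force at its end, in the units of the state.
- sensors.get_obs(): the state, without advancing time (a new reading comes with each control period).
- viewer.camera(name): name is "scene" or "side" or "wrist"; returns the picture (400x640x3 uint8, red, green, blue); there is no depth.
- viewer.camera_params(name): a dict with "mtx" (3x3 intrinsics, pixels), "rvec" (rotation vector, rad) and "tvec" (3), from world to camera coordinates, as OpenCV has them; the wrist camera has in their place "T_tool_cam" (4x4, takes a point from camera to tool coordinates, whose origin is the TCP and whose axes are the flange's). Camera axes: x right, y down, z forward; pixel columns grow to the right and rows downward; lengths in mm; the calibration is good to about 2 mm. A picture is of the moment at which its call begins: read the wrist's pose just before it. camera_params takes no time and is no camera call.
- ticket.sign_off(): hands the job in; it is judged then, once.
The state is a dict: "clock": time; "qpos": joint angles; "qd": joint speeds; "tau": joint torques, N m; "eef_pos": TCP position; "orientation": TCP orientation; "wrist_force": force on the tool from outside, world axes, zero at the start; "moment": the same for the moment, N m; "finger_gap": finger opening in mm; "gripper_force": force on a finger pad.
Only numpy, scipy, OpenCV 4.12 (cv2) and the standard library are available. Lean on these libraries where they do the work, as an engineer would, in place of code of your own. Each camera call takes 0.05 s, during which the arm holds its last target. There are 200 camera calls.

TASK

The open tea caddy's two lids stand nested on the worktop: lift them together by the inner lid and lower them onto the caddy, without dropping them, until the inner lid sits fully home, and let go. Then lift off only the outer lid, leaving the inner lid closed and undisturbed, and finish still holding the outer lid level and still over the caddy, at least 8 cm higher than it sat. Leave the caddy standing where it is and do not disturb the tin, the jar and the teaspoon nearby.

Things in the scene. Friction and masses are not known exactly. Their poses are not given: they have to be found in the camera images.
- caddy: open steel tea caddy: upright round tin 80 mm high, 56 mm outside diameter (58 at the foot), mouth 48 mm inside diameter; loose, about 0.5 kg, standing on the worktop (whose wood is 6 mm below z = 0, the hob's glass). Origin: centre of its underside, z up. The caddy and the lids swap sides between starts.
- inner_lid: inner lid, pale wood, round, 0.12 kg. Heights above its origin (centre of its underside, z up): plug 44 mm diameter 0-10 mm, enters the caddy; flange 60 mm diameter 10-28 mm, rests on the caddy's rim, the place to grip both lids; boss 44 mm diameter 28-36 mm, hidden under the outer lid. Starts on the worktop, plug down. Fully home its origin is 70 mm above the caddy's origin.
- outer_lid: outer lid, 0.08 kg, lying loose on the inner lid's flange: hollow steel cap 54 mm diameter, 13 mm high (inside 48 mm, 10 mm deep) over the boss; on top a wooden bar grip 36 mm long (its x), 14 mm wide (its y), 13-30 mm above its origin. Origin: centre of the lower edge, z up, 28 mm above the inner lid's origin while nested (pair 58 mm high).
- tin: low round closed tin, 86 mm diameter, 40 mm high, a bystander behind the work; origin at the centre of its underside
- jar: small jar with a lid, 52 mm diameter, 75 mm high, a bystander behind the work; origin at the centre of its underside
- teaspoon: teaspoon lying flat to the left of the work, 130 x 26 x 11 mm, a bystander; origin at the middle of its underside, its length along its x

How it is judged:
By the outcome, as a careful person would: the job done as asked, in the order asked, and still so for the second after the job is handed in, while the arm keeps its last pose, push and grip.
It also fails if it takes over 48 s, if anything falls off the work surface, if the arm or the gripper's body presses on something with over 40 N, if the wrist force passes 120 N, or if a joint passes its speed limit or range.

## Working session

There is one attempt and no reset: what is moved stays moved. The work goes in short steps, Python scripts to look and compute and a tool call to move; the robot and the scene stay as the last step left them, time stands still between calls to the robot, and variables do not carry over. Pictures are saved under pics/ and viewed, at most 13 in all, crops included, and the job is handed in when it is done.

Besides the shell and the picture viewer there is one more tool, called after ">>>" by a JSON object that holds its "fn" and its "kwargs". move_arm: Moves the arm, as the interface text tells. Its arguments: {"type":"object","properties":{"series":{"type":"array","items":{"type":"number"}},"grip_force":{"type":"number"}},"required":["series"]}

```bash
ls; mkdir -p pics; python3 - <<'E'
from rig import sensors, viewer
import cv2, numpy as np
o=sensors.get_obs(); print({k:np.round(v,3) for k,v in o.items()})
for n in ("scene","side","wrist"):
    cv2.imwrite(f"pics/{n}0.png",viewer.camera(n)[:,:,::-1])
    print(n,viewer.camera_params(n))
E
```

```text
pics
{'clock': np.float64(0.0), 'qpos': array([-1.341,  0.381,  1.298,  0.   ,  1.464, -0.215]), 'qd': array([-0.001,  0.001, -0.001,  0.   , -0.001,  0.001]), 'tau': array([-0.0000e+00, -4.4846e+01, -2.3128e+01, -0.0000e+00,  5.0000e-03,
        0.0000e+00]), 'eef_pos': array([ 236.585, -496.183,  230.702]), 'orientation': array([ 0.975,  0.221,  0.   , -0.001]), 'wrist_force': array([-0.072, -0.478, -0.177]), 'moment': array([-0.042,  0.022, -0.015]), 'gripper_force': np.float64(0.0), 'finger_gap': np.float64(85.184)}
scene {'mtx': array([[429.32782793,   0.        , 309.49791359],
       [  0.        , 429.32782793, 200.49743795],
       [  0.        ,   0.        ,   1.        ]]), 'rvec': array([ 1.10841461, -2.10652085,  1.17544761]), 'tvec': array([498.74047544, 176.79984153, 701.06794265])}
side {'mtx': array([[495.5329874 ,   0.        , 312.73515445],
       [  0.        , 495.5329874 , 206.10810635],
       [  0.        ,   0.        ,   1.        ]]), 'rvec': array([ 0.3507902 , -2.48568531,  1.5749047 ]), 'tvec': array([ 566.46826378,   -7.80267124, 1063.27960972])}
wrist {'mtx': array([[325.9133417 ,   0.        , 322.38764015],
       [  0.        , 325.9133417 , 202.61584227],
       [  0.        ,   0.        ,   1.        ]]), 'T_tool_cam': array([[ 1.47774453e-03, -9.51557836e-01, -3.07466259e-01,
         7.90363821e+01],
       [ 9.99998900e-01,  1.36579368e-03,  5.79287071e-04,
        -3.74657197e-01],
       [-1.31289679e-04, -3.07466776e-01,  9.51558808e-01,
        -1.41842956e+02],
       [ 0.00000000e+00,  0.00000000e+00,  0.00000000e+00,
         1.00000000e+00]])}
```

View pics/scene0.png

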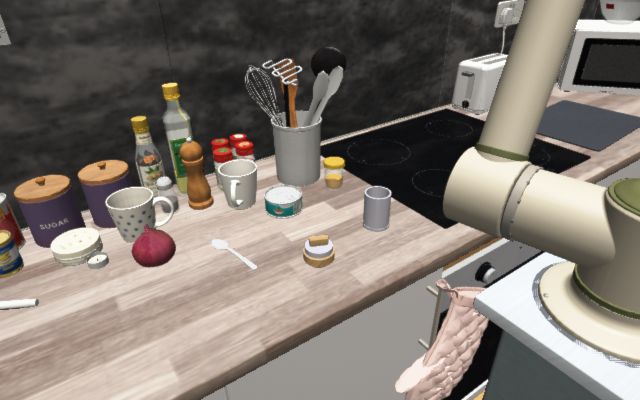

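View pics/side0.png

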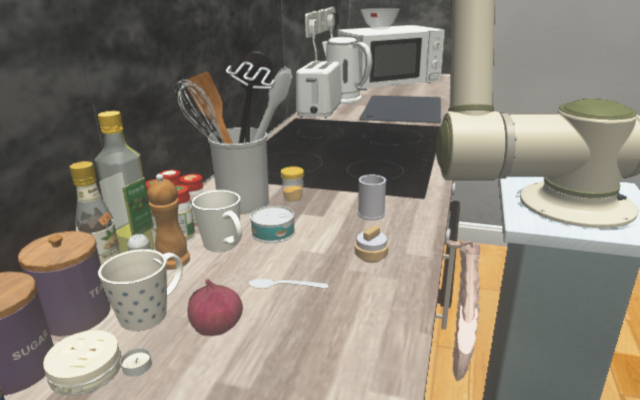

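The scene view shows the caddy at about (376,208) and the nested lids at (319,250). In the side view they are at (372,197) and (371,246). The tin and jar are behind and the spoon is to the left. I'll zoom in on both.

```bash
cat > h.py <<'E'
import cv2, numpy as np
from rig import sensors, viewer
from scipy.spatial.transform import Rotation as R
def cam(n,obs=None):
    p=viewer.camera_params(n)
    if n=="wrist":
        T=np.eye(4);T[:3,:3]=R.from_quat(obs["orientation"]).as_matrix();T[:3,3]=obs["eef_pos"]
        W=T@p["T_tool_cam"];return p["mtx"],W[:3,:3],W[:3,3]
    r=cv2.Rodrigues(p["rvec"])[0];return p["mtx"],r.T,-r.T@p["tvec"]
def onplane(c,uv,z):
    K,Rw,C=c;d=Rw@np.linalg.inv(K)@np.array([*uv,1.]);return C+d*(z-C[2])/d[2]
def proj(c,P):
    K,Rw,C=c;q=K@(Rw.T@(np.asarray(P,float)-C));return q[:2]/q[2]
E
python3 - <<'E'
from h import *
a=cv2.imread("pics/scene0.png")[180:275,290:400];b=cv2.imread("pics/side0.png")[170:265,330:440]
z=lambda i:cv2.resize(i,(440,380),interpolation=cv2.INTER_CUBIC)[:, :400]
cv2.imwrite("pics/z0.png",np.hstack([z(a),z(b)]))
s,d=cam("scene"),cam("side")
print(s[2],d[2])
print("caddy top",onplane(s,(377,190),74),onplane(d,(372,180),74))
print("lid grip top",onplane(s,(319,238),52),onplane(d,(373,230),52))
print("tin",onplane(s,(284,193),34),onplane(d,(272,215),34),"jar",onplane(s,(334,162),69),onplane(d,(292,172),69))
for u in ((213,242),(255,267)):print("spoon",onplane(s,u,0))
E
```

```text
[-153.676061    688.19560258  523.70505714] [ 250.18901297 1086.29991289  457.02151047]
caddy top [427.36964568 141.29138494  74.        ] [416.46479242 156.32388615  74.        ]
lid grip top [382.70743852 321.54395002  52.        ] [381.24623314 329.30728338  52.        ]
tin [593.17108596 272.94033675  34.        ] [588.39062393 282.70948743  34.        ] jar [597.52976389 127.70606297  69.        ] [595.25539924 139.37530905  69.        ]
spoon [557.34573889 466.70384806   0.        ]
spoon [435.89309069 432.84784138   0.        ]
```

View pics/z0.png

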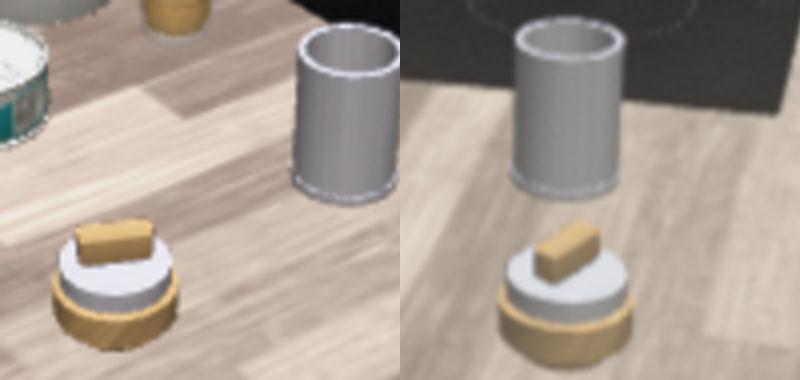

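The zoom shows the caddy rim at scene (377,192) and side (372,180). The nested lids stand upright with the bar grip on top. Triangulation gives the caddy near (420,148) and the lids near (381,325). Next I'll move the wrist camera over the midpoint.

>>> {"fn": "move_arm", "kwargs": {"series": [0.4,-0.5,0,0,0,0,1,0.77,-0.98,0,0,0,0,1,0.77,-0.98,0,0,0,0,1,0.77,-0.98,0,0,0,0,1,0.77,-0.98,0,0,0,0,1,0.77,-0.98,0,0,0,0,1,0.77,-0.98,0,0,0,0,1,0.77,-0.98,0,0,0,0,1,0.77,-0.98,0,0,0,0,1,0.77,-0.98,0,0,0,0,1,0.77,-0.98,0,0,0,0,1], "grip_force": 40}}

```text
clock: 1.07
eef_pos: [322.8, -111.2, 231.4]
orientation: [0.975, 0.22, 0.0, 0.0]
wrist_force: [1.5, 0.1, 0.9]
finger_gap: 85.3
gripper_force: 0.0
```

>>> {"fn": "move_arm", "kwargs": {"series": [0.77,-0.98,0,0,0,0,1,0.77,-0.98,0,0,0,0,1,0.77,-0.98,0,0,0,0,1,0.77,-0.98,0,0,0,0,1,0.77,-0.98,0,0,0,0,1,0.77,-0.98,0,0,0,0,1,0.77,-0.98,0,0,0,0,1,0.77,-0.98,0,0,0,0,1,0.77,-0.98,0,0,0,0,1,0.4,-0.5,0,0,0,0,1,0,0,0,0,0,0,1,0,0,0,0,0,0,1]}}

```text
clock: 2.07
eef_pos: [401.0, 234.6, 230.8]
orientation: [0.975, 0.222, -0.001, 0.0]
wrist_force: [0.1, -0.2, 0.3]
finger_gap: 85.3
gripper_force: 0.0
```

```bash
python3 - <<'E'
from h import *
o=sensors.get_obs();print(o["clock"],o["eef_pos"],o["orientation"],o["qpos"])
im=viewer.camera("wrist")[:,:,::-1];cv2.imwrite("pics/w1.png",im);np.savez("w1.npz",eef_pos=o["eef_pos"],orientation=o["orientation"])
c=cam("wrist",o);print(proj(c,(420,148,74)),proj(c,(381,325,52)))
E
```

```text
2.0667 [400.96463224 234.58552323 230.84551475] [ 9.75146062e-01  2.21562225e-01 -5.66059812e-04  1.33136772e-04] [ 2.73763386e-01  2.31535241e-01  1.52043319e+00 -2.12393774e-04
  1.39076831e+00  1.39776534e+00]
[411.94888648 205.28395694] [231.61274889 158.45031944]
```

View pics/w1.png

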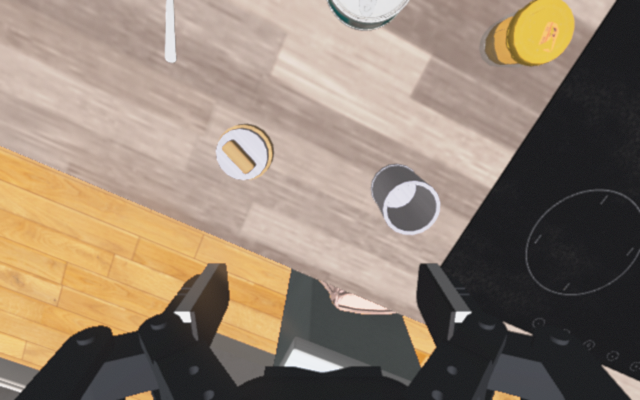

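The wrist view shows the lids at (244,152) with the bar running (226,144)–(253,168), and the caddy rim centred at (411,207). Now I'll measure them by masks and ellipse fits.

```bash
cat > m.py <<'E'
from h import *
def circ(c,cnt,z):
    P=np.array([onplane(c,p,z)[:2] for p in cnt.reshape(-1,2)])
    (x,y),r=cv2.minEnclosingCircle(P.astype(np.float32)); return x,y,r
E
python3 - <<'E'
from m import *
o=dict(np.load("w1.npz"));c=cam("wrist",o);im=cv2.imread("pics/w1.png")
h=cv2.cvtColor(im,cv2.COLOR_BGR2HSV).astype(int)
print(h[156,239],h[158,228],h[160,240],h[130,260],h[110,200],h[207,440-2],h[180,385],h[230,411],h[215,411])
def big(m,x0,y0,x1,y1):
    k=np.zeros(m.shape,np.uint8);k[y0:y1,x0:x1]=m[y0:y1,x0:x1]
    cs,_=cv2.findContours(k,cv2.RETR_EXTERNAL,cv2.CHAIN_APPROX_NONE);return max(cs,key=cv2.contourArea)
# wooden things: saturated
b=big((h[:,:,1]>90),218,135,258,178)
ps=cv2.minAreaRect(b);W=np.array([onplane(c,p,52)[:2] for p in b.reshape(-1,2)],np.float32)
print("bar",ps,cv2.minAreaRect(W))
cap=big((h[:,:,1]<28)&(h[:,:,2]>165),205,115,285,190)
print("cap@35",circ(c,cap,35),cv2.contourArea(cap),cv2.boundingRect(cap))
rim=big((h[:,:,1]>12)&(h[:,:,1]<45)&(h[:,:,2]>120)&0|((h[:,:,0]>105)&(h[:,:,0]<150)&(h[:,:,2]>120)),360,150,450,245)
print("rim@74",circ(c,rim,74),cv2.boundingRect(rim))
g=np.hstack([cv2.resize(im[110:200,200:290],(400,400)),cv2.resize(im[155:245,365:455],(400,400))])
cv2.imwrite("pics/z1.png",g)
E
```

```text
[ 18  97 220] [124   8 221] [ 18  96 223] [ 17 104 137] [ 11  48 175] [120  10 229] [158  10 102] [143   9 116] [158  11  94]
bar ((238.3981475830078, 156.1580047607422), (34.88099670410156, 13.587629318237305), 46.84760665893555) ((385.8975524902344, 319.549072265625), (33.38603210449219, 13.968111991882324), 65.8707275390625)
cap@35 (383.8669128417969, 320.7020263671875, 26.940792083740234) 1992.5 (215, 129, 52, 52)
rim@74 (417.2493591308594, 147.8401641845703, 27.789779663085938) (382, 180, 58, 55)
```

View pics/z1.png

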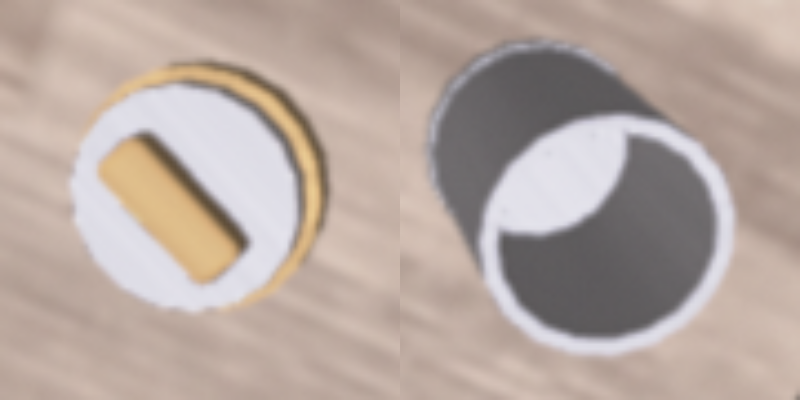

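The measured sizes fit the given ones: cap radius 26.9 mm against 27, rim 27.8 against 28, and bar 14 mm wide. The bar points at about 66°. I'll turn the tool to match it and look from directly above the lids.

>>> {"fn": "move_arm", "kwargs": {"series": [0,0,0.38,0,0,-0.96,1,0,0,0.38,0,0,-0.96,1,0,0,0.38,0,0,-0.96,1,0,0,0.38,0,0,-0.96,1,0,0,0.38,0,0,-0.96,1,0,0,0.38,0,0,-0.96,1,0,0,0.38,0,0,-0.96,1,0.8,-0.56,0,0,0,0,1,0.8,-0.56,0,0,0,0,1,0.8,-0.56,0,0,0,0,1,0,0,0,0,0,0,1,0,0,0,0,0,0,1]}}

```text
clock: 3.12
eef_pos: [384.6, 320.1, 151.6]
orientation: [0.839, 0.544, -0.0, 0.0]
wrist_force: [0.3, -0.3, 0.0]
finger_gap: 85.2
gripper_force: 0.0
```

```bash
cat >> m.py <<'E'
def big(m,x0,y0,x1,y1):
    k=np.zeros(m.shape,np.uint8);k[y0:y1,x0:x1]=m[y0:y1,x0:x1]
    cs,_=cv2.findContours(k,cv2.RETR_EXTERNAL,cv2.CHAIN_APPROX_NONE);return max(cs,key=cv2.contourArea)
def hsv(im): return cv2.cvtColor(im,cv2.COLOR_BGR2HSV).astype(int)
def box(c,P,r):  # pixel window round a world point
    q=proj(c,P);return [max(0,int(v)) for v in (q[0]-r,q[1]-r,q[0]+r,q[1]+r)]
def bar(c,h,P,z,r):
    b=big(h[:,:,1]>80,*box(c,P,r))
    return cv2.minAreaRect(np.array([onplane(c,p,z)[:2] for p in b.reshape(-1,2)],np.float32))
def shot(n):
    o=sensors.get_obs();im=np.ascontiguousarray(viewer.camera("wrist")[:,:,::-1]);cv2.imwrite(f"pics/{n}.png",im)
    print(np.round(o["clock"],2),np.round(o["eef_pos"],1),"yaw",np.round(R.from_quat(o["orientation"]).as_matrix()[:,0],3));return cam("wrist",o),hsv(im),im
E
python3 - <<'E'
from m import *
c,h,im=shot("w2")
print("bar",bar(c,h,(384,321,52),52,38))
print("cap",circ(c,big((h[:,:,1]<28)&(h[:,:,2]>165),*box(c,(384,321,35),50)),35))
print("exp",proj(c,(384,321,35)))
E
```

```text
3.12 [384.6 320.1 151.6] yaw [ 0.409  0.912 -0.   ]
bar ((384.9876403808594, 322.6927490234375), (35.04544448852539, 11.88748550415039), 65.93688201904297)
cap (383.7689514160156, 320.9897766113281, 26.680959701538086)
exp [321.28424101 196.98614902]
```

View pics/w2.png

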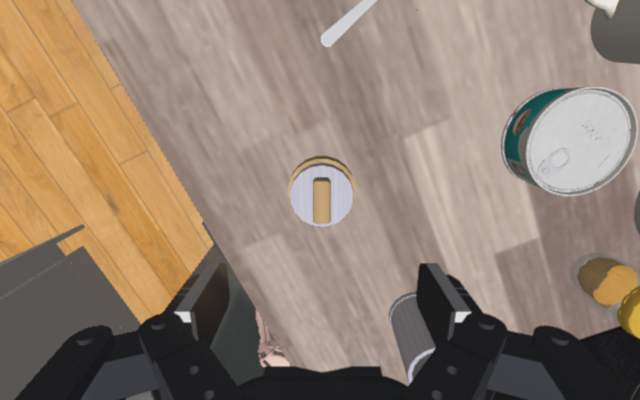

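The wrist view shows the lids centred at about (321,195) with the bar lying along the tool's x. The cap centre at (383.8, 321.0) agrees with the first view. The spoon and tin are clear of the fingers, so I'll descend.

>>> {"fn": "move_arm", "kwargs": {"series": [0.02,-0.035,0.5,0,0,0,1,0,0,0.9,0,0,0,1,0,0,0.9,0,0,0,1,0,0,0.9,0,0,0,1,0,0,0.9,0,0,0,1,0,0,0.5,0,0,0,1,0,0,0.3,0,0,0,1,0,0,0.1,0,0,0,1,0,0,0,0,0,0,1,0,0,0,0,0,0,1]}}

```text
clock: 4.0
eef_pos: [384.7, 321.2, 2.4]
orientation: [0.84, 0.543, 0.001, 0.0]
wrist_force: [0.2, -0.7, 0.2]
finger_gap: 85.4
gripper_force: 0.0
```

>>> {"fn": "move_arm", "kwargs": {"series": [0,0,0.13,0,0,0,0.95,0,0,0,0,0,0,0.88,0,0,0,0,0,0,0.82,0,0,0,0,0,0,0.77,0,0,0,0,0,0,0.73,0,0,0,0,0,0,0.7,0,0,0,0,0,0,0.65,0,0,0,0,0,0,0.5,0,0,0,0,0,0,0.3,0,0,0,0,0,0,0.3], "grip_force": 40}}

```text
clock: 4.83
eef_pos: [384.2, 321.4, -1.7]
orientation: [0.84, 0.543, 0.0, 0.0]
wrist_force: [-1.9, -1.5, 8.9]
finger_gap: 58.1
gripper_force: 41.5
```

>>> {"fn": "move_arm", "kwargs": {"series": [0,0,-0.05,0,0,0,0.3,0,0,-0.1,0,0,0,0.3,0,0,-0.2,0,0,0,0.3,0,0,-0.4,0,0,0,0.3,0,0,-0.4,0,0,0,0.3,0,0,0,0,0,0,0.3,0,0,0,0,0,0,0.3]}}

```text
clock: 5.42
eef_pos: [384.2, 321.5, 32.5]
orientation: [0.84, 0.543, 0.001, 0.0]
wrist_force: [0.2, -0.4, -1.6]
finger_gap: 58.1
gripper_force: 43.3
```

```bash
python3 - <<'E'
from m import *
o=sensors.get_obs();s=viewer.camera("side")[:,:,::-1];a=viewer.camera("scene")[:,:,::-1]
print(o["eef_pos"],o["wrist_force"],o["finger_gap"])
cv2.imwrite("pics/s3.png",np.hstack([cv2.resize(a[170:290,270:390],(400,400)),cv2.resize(s[170:290,310:430],(400,400))]))
E
```

```text
[384.23484528 321.46556439  32.50215915] [ 0.1892041  -0.42586238 -1.56292627] 58.13257459430732
```

View pics/s3.png

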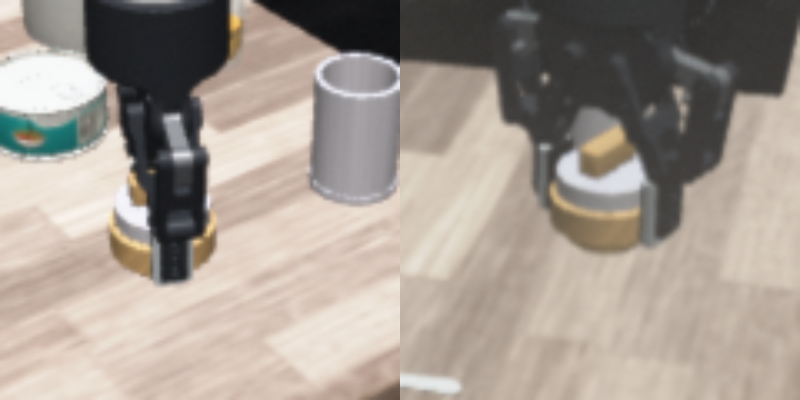

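Both lids are held level between the fingers and clear of the worktop, and the wrist reads 1.6 N, close to their 2 N weight. Next I'll lift them and carry them past the caddy to measure its rim from above.

>>> {"fn": "move_arm", "kwargs": {"series": [0,0,-0.6,0,0,0,0.3,0,0,-0.9,0,0,0,0.3,0,0,-0.9,0,0,0,0.3,0,0,-0.9,0,0,0,0.3,0,0,-0.8,0,0,0,0.3,0,0,-0.5,0,0,0,0.3,-0.3,0.14,0,0,0,0,0.3,-0.6,0.28,0,0,0,0,0.3,-0.7,0.33,0,0,0,0,0.3,-0.7,0.33,0,0,0,0,0.3,-0.7,0.33,0,0,0,0,0.3,-0.7,0.33,0,0,0,0,0.3]}}

```text
clock: 6.52
eef_pos: [385.2, 197.0, 168.4]
orientation: [0.84, 0.543, -0.001, -0.0]
wrist_force: [0.6, 1.0, -2.1]
finger_gap: 58.1
gripper_force: 43.9
```

>>> {"fn": "move_arm", "kwargs": {"series": [-0.7,0.33,0,0,0,0,0.3,-0.7,0.33,0,0,0,0,0.3,-0.7,0.33,0,0,0,0,0.3,-0.7,0.33,0,0,0,0,0.3,-0.5,0.23,0,0,0,0,0.3,-0.2,0.07,0,0,0,0,0.3,0,0,0,0,0,0,0.3,0,0,0,0,0,0,0.3]}}

```text
clock: 7.18
eef_pos: [387.0, 83.1, 169.4]
orientation: [0.84, 0.543, -0.001, -0.001]
wrist_force: [-0.8, 0.1, -2.4]
finger_gap: 58.3
gripper_force: 43.9
```

```bash
python3 - <<'E'
from m import *
c,h,im=shot("w4");q=proj(c,(417,148,74)).astype(int);print(q)
w=box(c,(417,148,74),70)
m=(h[:,:,0]>105)&(h[:,:,0]<150)&(h[:,:,2]>170)
k=big(m,*w);print("rim",circ(c,k,74),cv2.boundingRect(k))
e=cv2.fitEllipse(k);print(e,onplane(c,e[0],74))
E
```

```text
7.18 [387.   83.1 169.4] yaw [ 0.411  0.912 -0.   ]
[323 108]
rim (416.9317626953125, 147.14671325683594, 27.448490142822266) (285, 68, 79, 82)
((324.108642578125, 108.60115814208984), (77.07491302490234, 80.18109893798828), 0.9769814610481262) [417.3085581  148.02778446  74.        ]
```

View pics/w4.png

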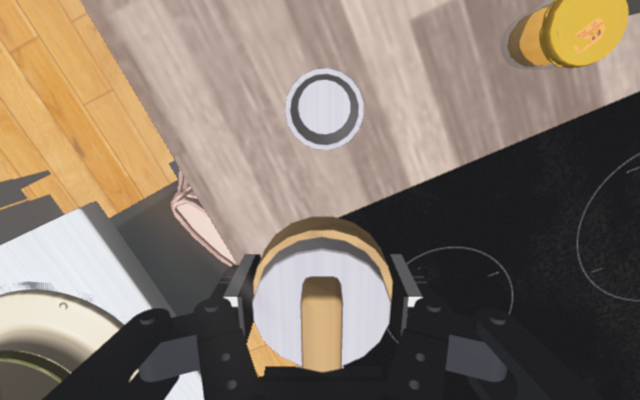

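The caddy rim is at (324,108) in the image, giving (417.2, 147.9), which agrees with the first view. The lids are in hand at about (322,300). Next I'll measure where the lids sit relative to the TCP.

```bash
python3 - <<'E'
from m import *
from scipy.optimize import least_squares
p=viewer.camera_params("wrist");T=p["T_tool_cam"];c=(p["mtx"],T[:3,:3],T[:3,3])  # tool coordinates
im=cv2.imread("pics/w4.png");h=hsv(im)
def fit(pts,zt,r):
    P=np.array([onplane(c,q,zt)[:2] for q in pts])
    s=least_squares(lambda v:np.hypot(*(P-v).T)-r,[0,0],loss="soft_l1",f_scale=.5);return s.x.round(2),np.abs(s.fun).mean().round(2)
wood=(h[:,:,1]>80)&(h[:,:,0]<25)
out=[];inn=[]
for u in range(285,362,2):
    col=np.where(wood[205:275,u])[0]+205
    if len(col)>5:
        out.append((u,col[0])); run=col[0]
        while wood[run,u]: run+=1
        inn.append((u,run-1))
print(out[::8],inn[::8])
# tool z is down: inner-lid underside 4.3 below TCP -> tool z=4.3
print("flange low",fit(out,4.3-10,30),"flange high",fit(out,4.3-28,30),"cap low",fit(inn,4.3-28,27))
E
```

```text
[(285, np.int64(228)), (301, np.int64(221)), (317, np.int64(218)), (333, np.int64(218)), (349, np.int64(221))] [(285, np.int64(247)), (301, np.int64(239)), (317, np.int64(236)), (333, np.int64(238)), (349, np.int64(242))]
flange low (array([-1.61,  0.45]), np.float64(0.19)) flange high (array([4.9 , 0.44]), np.float64(0.15)) cap low (array([ 0.  , -0.54]), np.float64(0.15))
```

The lids sit about 0.7 mm off the TCP along tool −x and are centred in y. I'll move over the caddy and lower to just above the rim.

>>> {"fn": "move_arm", "kwargs": {"series": [0.4,0.01,0,0,0,0,0.3,0.7,0.01,0,0,0,0,0.3,0.7,0.01,0,0,0,0,0.3,0.45,0,0,0,0,0,0.3,0.155,0,0.3,0,0,0,0.3,0,0,0.6,0,0,0,0.3,0,0,0.6,0,0,0,0.3,0,0,0.6,0,0,0,0.3,0,0,0.4,0,0,0,0.3,0,0,0.2,0,0,0,0.3,0,0,0,0,0,0,0.3,0,0,0,0,0,0,0.3]}}

```text
clock: 8.23
eef_pos: [417.8, 148.6, 89.1]
orientation: [0.839, 0.543, -0.0, -0.0]
wrist_force: [0.3, -0.1, -1.8]
finger_gap: 58.1
gripper_force: 43.8
```

```bash
python3 - <<'E'
from m import *
o=sensors.get_obs();s=viewer.camera("side")[:,:,::-1];a=viewer.camera("scene")[:,:,::-1]
print(o["eef_pos"],o["wrist_force"],o["finger_gap"])
cv2.imwrite("pics/s5.png",np.hstack([cv2.resize(a[145:235,330:420],(400,400)),cv2.resize(s[140:230,330:420],(400,400))]))
E
```

```text
[417.76959335 148.55358823  89.11428449] [ 0.27337629 -0.09176116 -1.76911931] 58.08517541002498
```

View pics/s5.png

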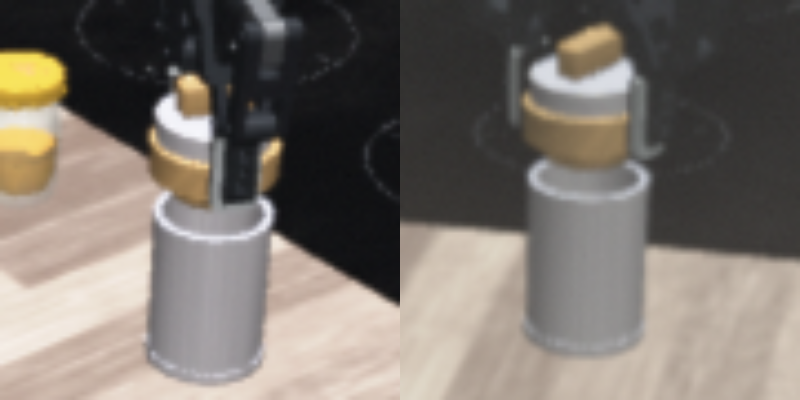

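Seen from both sides, the lids hang centred over the rim (centres within about 2 zoomed pixels). I'll lower slowly and watch the force.

>>> {"fn": "move_arm", "kwargs": {"series": [0,0,0.15,0,0,0,0.3,0,0,0.12,0,0,0,0.3,0,0,0.08,0,0,0,0.3,0,0,0.06,0,0,0,0.3,0,0,0.06,0,0,0,0.3,0,0,0,0,0,0,0.3]}}

```text
clock: 8.83
eef_pos: [417.8, 148.4, 74.7]
orientation: [0.84, 0.543, -0.0, -0.0]
wrist_force: [-0.4, -0.3, -0.7]
finger_gap: 58.3
gripper_force: 43.9
```

>>> {"fn": "move_arm", "kwargs": {"series": [0,0,0.06,0,0,0,0.3,0,0,0.05,0,0,0,0.3,0,0,0.04,0,0,0,0.3,0,0,0.03,0,0,0,0.3,0,0,0,0,0,0,0.3,0,0,0,0,0,0,0.3]}}

```text
clock: 9.33
eef_pos: [417.9, 148.4, 69.6]
orientation: [0.84, 0.543, -0.0, -0.0]
wrist_force: [1.0, 0.3, -2.0]
finger_gap: 57.8
gripper_force: 43.9
```

>>> {"fn": "move_arm", "kwargs": {"series": [0,0,0.02,0,0,0,0.3,0,0,0.02,0,0,0,0.3,0,0,0,0,0,0,0.3]}}

```text
clock: 9.58
eef_pos: [417.9, 148.4, 68.4]
orientation: [0.84, 0.543, 0.0, 0.0]
wrist_force: [0.1, -0.4, -1.7]
finger_gap: 57.9
gripper_force: 43.9
```

>>> {"fn": "move_arm", "kwargs": {"series": [0,0,0.02,0,0,0,0.3,0,0,0.02,0,0,0,0.3,0,0,0,0,0,0,0.3]}}

```text
clock: 9.83
eef_pos: [418.1, 148.5, 68.3]
orientation: [0.84, 0.543, 0.001, 0.0]
wrist_force: [-4.4, 0.1, 14.9]
finger_gap: 57.7
gripper_force: 45.2
```

Contact came at TCP z 68.3, the height predicted for fully home. I'll ease off and open.

>>> {"fn": "move_arm", "kwargs": {"series": [0,0,-0.02,0,0,0,0.3,0,0,0,0,0,0,0.66,0,0,0,0,0,0,0.7,0,0,0,0,0,0,0.74,0,0,0,0,0,0,0.8,0,0,0,0,0,0,0.9,0,0,0,0,0,0,1,0,0,0,0,0,0,1]}}

```text
clock: 10.5
eef_pos: [417.9, 148.5, 67.8]
orientation: [0.84, 0.543, -0.0, -0.0]
wrist_force: [-0.2, -0.3, -0.0]
finger_gap: 85.7
gripper_force: 0.0
```

>>> {"fn": "move_arm", "kwargs": {"series": [0,0,-0.2,0,0,0,1,0,0,-0.5,0,0,0,1,0,0,-0.9,0,0,0,1,0,0,-0.9,0,0,0,1,0,0,-0.9,0,0,0,1,0,0,-0.9,0,0,0,1,0,0,-0.5,0,0,0,1,0,0,-0.2,0,0,0,1,0,0,0,0,0,0,1,0,0,0,0,0,0,1]}}

```text
clock: 11.33
eef_pos: [417.5, 148.4, 217.2]
orientation: [0.84, 0.543, -0.0, -0.0]
wrist_force: [-0.3, 0.1, 0.4]
finger_gap: 85.2
gripper_force: 0.0
```

```bash
python3 - <<'E'
from m import *
c,h,im=shot("w6")
s=viewer.camera("side")[:,:,::-1];a=viewer.camera("scene")[:,:,::-1]
P=(417.5,148,122)
print("bar",bar(c,h,P,122,48))
print("cap",circ(c,big((h[:,:,1]<28)&(h[:,:,2]>165),*box(c,(417,148,105),65)),105))
cv2.imwrite("pics/c6.png",np.hstack([cv2.resize(x,(266,400)) for x in (im[140:260,280:360],a[140:230,340:400],s[140:230,340:400])]))
E
```

```text
11.33 [417.5 148.4 217.2] yaw [ 0.41   0.912 -0.   ]
bar ((418.60748291015625, 150.85545349121094), (35.3182487487793, 11.688888549804688), 65.91769409179688)
cap (417.5032958984375, 149.3078155517578, 26.871946334838867)
```

View pics/c6.png

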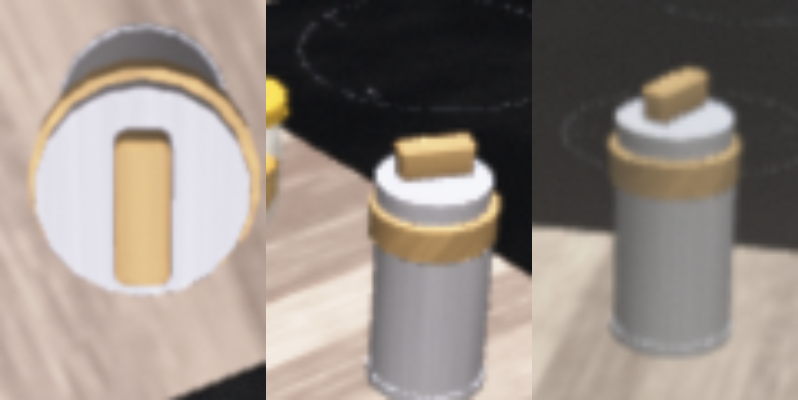

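The inner lid's flange rests flat on the rim in all three views, and the outer lid is nested and level. The bar is still at 65.9° and centred within 0.4 mm across the fingers. I'll descend with the fingers partly closed to grip the bar.

>>> {"fn": "move_arm", "kwargs": {"series": [0.03,0,0.3,0,0,0,0.5,0,0,0.6,0,0,0,0.5,0,0,0.7,0,0,0,0.5,0,0,0.6,0,0,0,0.5,0,0,0.4,0,0,0,0.5,0,0,0.3,0,0,0,0.5,0,0,0.2,0,0,0,0.5,0,0,0.15,0,0,0,0.5,0,0,0.1,0,0,0,0.5,0,0,0,0,0,0,0.5,0,0,0,0,0,0,0.5], "grip_force": 30}}

```text
clock: 12.4
eef_pos: [418.4, 149.3, 117.4]
orientation: [0.84, 0.543, 0.0, 0.0]
wrist_force: [0.2, -0.1, -1.0]
finger_gap: 42.7
gripper_force: 0.0
```

>>> {"fn": "move_arm", "kwargs": {"series": [0,0,0.12,0,0,0,0.4,0,0,0.1,0,0,0,0.35,0,0,0.04,0,0,0,0.3,0,0,0,0,0,0,0.26,0,0,0,0,0,0,0.22,0,0,0,0,0,0,0.19,0,0,0,0,0,0,0.17,0,0,0,0,0,0,0.15,0,0,0,0,0,0,0.12,0,0,0,0,0,0,0.05,0,0,0,0,0,0,0,0,0,0,0,0,0,0]}}

```text
clock: 13.4
eef_pos: [418.3, 149.3, 109.7]
orientation: [0.84, 0.543, 0.0, 0.0]
wrist_force: [-1.9, 0.3, 4.8]
finger_gap: 13.2
gripper_force: 31.8
```

The bar is gripped (gap 13.2 mm, 31.8 N). I'll lift slowly until clear of the boss.

>>> {"fn": "move_arm", "kwargs": {"series": [0,0,-0.03,0,0,0,0,0,0,-0.06,0,0,0,0,0,0,-0.1,0,0,0,0,0,0,-0.15,0,0,0,0,0,0,-0.2,0,0,0,0,0,0,-0.3,0,0,0,0,0,0,-0.4,0,0,0,0,0,0,-0.5,0,0,0,0,0,0,-0.5,0,0,0,0,0,0,-0.5,0,0,0,0,0,0,-0.4,0,0,0,0,0,0,-0.3,0,0,0,0]}}

```text
clock: 14.4
eef_pos: [418.4, 149.3, 214.4]
orientation: [0.84, 0.543, 0.001, 0.0]
wrist_force: [-0.2, -0.4, -0.5]
finger_gap: 13.2
gripper_force: 31.1
```

>>> {"fn": "move_arm", "kwargs": {"series": [0,0,-0.2,0,0,0,0,0,0,-0.1,0,0,0,0,0,0,0,0,0,0,0,0,0,0,0,0,0,0,0,0,0,0,0,0,0,0,0,0,0,0,0,0]}}

```text
clock: 14.9
eef_pos: [418.1, 149.2, 221.2]
orientation: [0.84, 0.543, -0.0, -0.0]
wrist_force: [0.1, -0.2, -0.8]
finger_gap: 12.9
gripper_force: 31.1
```

```bash
python3 - <<'E'
from m import *
o=sensors.get_obs();s=viewer.camera("side")[:,:,::-1];a=viewer.camera("scene")[:,:,::-1]
print(o["eef_pos"],o["wrist_force"],o["finger_gap"])
cv2.imwrite("pics/s7.png",np.hstack([cv2.resize(a[90:240,260:410],(400,400)),cv2.resize(s[90:240,270:420],(400,400))]))
E
```

```text
[418.06997736 149.22887226 221.24441358] [ 0.06085167 -0.20137736 -0.81018594] 12.854055930861396
```

View pics/s7.png

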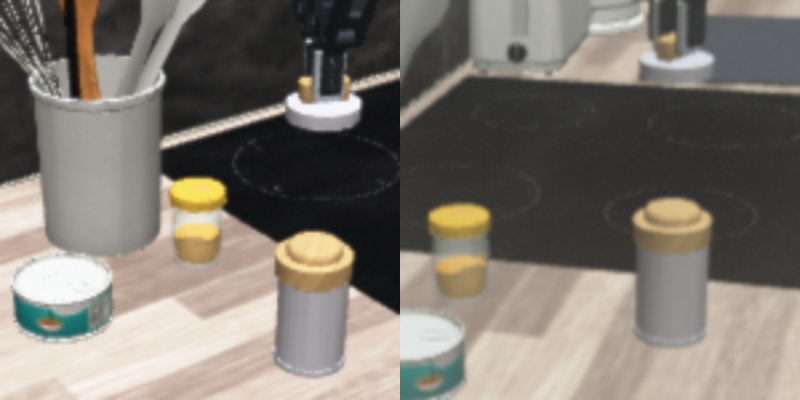

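The outer lid is held level 11 cm above where it sat, directly over the caddy. The inner lid is closed on the caddy, and the tin and jar are in place.

```bash
python3 -c "
from rig import ticket; print(ticket.sign_off())"
```

```text
the job is handed in; nothing more can be done
None
```

The job is handed in: the inner lid sits fully home on the caddy, and the arm is holding the outer lid level about 11 cm above where it sat.

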